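# Leave the basement ball valve half open over a drip pan

## Robot

A 7-joint arm with a two-finger parallel gripper is mounted at the origin on the work surface. World frame = base frame: x ahead of the robot, y to its left, z up, the work surface at z = 0. Lengths are in m, angles in rad, forces in N, time in s.
With the tool pointing down it reaches from about 0.425 to 0.925 m from the base axis. Payload 6.8 kg.
Tool frame: the origin (TCP) lies between the finger pads; the fingertips stand r.tips_ahead ahead of it and the grasp point (between the pads) lies 5 mm behind it (r.tips_ahead is the distance from the TCP to the fingertips, in m); z points along the fingers, y is the line along which they close (so a half turn about z gives the same grasp; the last joint's range is limited). The gripper opens to 85 mm and grips with 20 to 120 N. Pads are 22 mm wide; open, the fingers measure 114 mm over their backs; the gripper's body (76 mm by 85 mm) begins 54 mm behind the grasp point. The pads swing forward as they close: fully open they stand 13 mm farther back than shut.
Start: joints at [-1.311, 0.477, 0.022, 1.555, -0.011, 1.109, -0.083], TCP at [0.243, 0.63, 0.245] pointing down, gripper open.
Joint ranges: [-2.96, 2.96], [-0.34, 2.1], [-1.41, 1.46], [0.24, 2.44], [-1.37, 4.51], [0.17, 1.92], [-2.96, 2.96]. Speed limits (rad/s): [2.39, 2.39, 3.14, 3.14, 3.14, 3.14, 3.14].

## Interface

Orientations are given as a rotation vector (axis times angle).
In Python, from bench import r gives the robot as it stands.
- The arm moves only by the tool move_arm, never from a script. Its argument "rows" is one flat list of numbers, 4 for each row, row after row: the shift along the tool's x, y, z in cm, then the turn about the tool's z in degrees. In form: [tx, ty, tz, twist, tx, ty, tz, twist, ...]. A call has 1 to 10 rows; each row is the pose to reach, as a shift and turn from the pose commanded when the call began, along the tool's axes at that moment; what a row does not reach only later rows make up. A row lasts 1/8 s, in which the tool goes at most 62.5 mm and 10.7 degrees, less where a joint would pass 70% of its speed; a pose out of reach is approached as far as the arm can. A call with a gripper value outside its range is refused whole. "fingers" is the opening, from 0 (shut) to 1 (fully open), set as the call begins (left out, the last holds). The fingers move at their own pace and stop on an object; "newtons" is the grip in N (left out, the last holds). Time passes only in rows, so rows that repeat a pose let the fingers close. It gives the time, the measured TCP pose, the force, the opening and the grip force at its end, in the units of the state.
- r.get_obs(): the state, without advancing time (a new reading comes with each control period).
- r.grab_frame(name): name is "side" or "top" or "wrist"; returns the picture (480x640x3 uint8, blue, green, red); there is no depth.
- r.camera_params(name): a dict with "fx", "fy", "cx", "cy" (pixels), "world_from_camera" (4x4, takes a point from camera to world coordinates). Camera axes: x right, y down, z forward; pixel columns grow to the right and rows downward; lengths in m; the calibration is good to about 2 mm. A picture is of the moment at which its call begins: read the wrist's pose just before it. camera_params takes no time and is no camera call; for the wrist camera it gives the pose at the moment of the call.
- r.hand_in(): hands the job in; it is judged then, once.
The state is a dict: "clock": time; "joints": joint angles; "qvel": joint speeds; "tau": joint torques, N m; "tcp_pos": TCP position; "orientation": TCP orientation; "contact_force": force on the tool from outside, world axes, zero at the start; "moment": the same for the moment, N m; "grip_width": finger opening in m; "gripper_force": force on a finger pad.
Only numpy, scipy, OpenCV 4.12 (cv2) and the standard library are available. Lean on these libraries where they do the work, as an engineer would, in place of code of your own. Each camera call takes 0.05 s, during which the arm holds its last target. There are 200 camera calls.

## Task

The drained pipe must be left safe from frost: first slide the shallow round metal drip pan along the ledge until it sits centred under the pipe's open spout, keeping it flat on the ledge, and only then swing the ball valve's long lever from closed to half open, at 45 degrees to the pipe, without ever swinging it well past that. Leave the small round handwheel and everything else on the ledge as they are.

Things in the scene. Friction and masses are not known exactly. Their poses are not given: they have to be found in the camera images.
- pipework: Fixed pipework. Origin on the ledge below the ball valve (48 mm diameter, 64 mm long); y runs along the level pipe (27 mm diameter, centre 130 mm up) to the spout; -x faces the robot at yaw 0 (yaw varies by 0.25 rad). At y = -200 mm stands the riser (flange 90 mm diameter) with the handwheel on top; at y = +150 mm an elbow (top 147 mm up) and the spout, pointing down.
- spout_end (a point): Centre of the spout's open lower end, 33 mm diameter, 85 mm above the ledge; the pan passes freely below it.
- valve_axis (a point): Point on the lever's vertical turning axis, at the height of the lever's mid-thickness, 180 mm above the ledge. Same axes as pipework.
- lever_grip (a point): Point on the centreline of the lever's grey plastic grip, 110 mm from the turning axis. The level lever reaches 140 mm from the axis; the grip (its outer 85 mm) is 24 mm wide and 18 mm thick, mid-thickness 180 mm above the ledge. The point's -x points outward along the lever.
- valve_lever (a joint): Lever angle, rad. 0 = closed: lever across the pipe, pointing along pipework -x. Grows counter-clockwise seen from above to a stop at 1.571 = fully open: lever along the pipe, pointing to the riser (pipework -y). 0.785 = half open. Starts between 0 and 0.25; stiff (0.4 N m friction, about 4 N at the grip point); stays where it is left.
- drip_pan: Loose round open metal pan, 150 mm across the rim, 140 mm across the foot, 42 mm high, walls 4 mm, about 0.2 to 0.45 kg. Origin at the centre of its underside, z up.
- drain_wheel (a joint): Turn of the small handwheel (74 mm diameter, vertical axis, 183 mm above the ledge, on the riser), rad; 0 at the start, to be left alone.
- jar: Bystander: empty amber glass jar, 80 mm diameter, 125 mm high. Origin at the centre of its underside. Jar and pot may swap places.
- pot: Bystander: terracotta pot, 90 mm diameter, 85 mm high. Origin at the centre of its underside.
- watering_can: Bystander: green plastic watering can, body 140 mm diameter and 150 mm high, with its handle 200 mm high; spout reaching 180 mm towards its -x, handle 125 mm towards +x. Origin at the centre of its underside.
- scoop: Bystander: galvanized scoop, 210 mm long along its x, 75 mm wide, 45 mm high, handle to its -x. Origin on the ledge near the scoop's back wall.
- trivet: Bystander: beige round silicone trivet, 160 mm diameter, 10 mm thick. Origin at the centre of its underside.
- scrub_brush: Bystander: wooden scrub brush, 160 x 50 mm, 40 mm high, behind the pipework. Origin at the centre of its underside.
Not all that is in view belongs to the job. What is shaped like the drip_pan but pink is not meant.

How it is judged:
On the way, in this order (a step that is already met when the one before it is completed fails the run):
1. the pan sits flat and still on the ledge under the spout, its centre within 30 mm of the spout's axis, the lever still turned less than 0.45 rad (horizontal distance between drip_pan and spout_end below 0.03 m and angle between drip_pan's own z axis and vertical below 0.08 rad and height (world z) of drip_pan below 0.006 m and linear speed of drip_pan below 0.02 m/s and value of joint valve_lever below 0.45 rad), for 0.2 s.
2. the lever stands half open, 0.785 rad within 0.12 rad, and is still, with the pan under the spout (value of joint valve_lever between 0.665 and 0.905 rad and velocity of joint valve_lever between -0.05 and 0.05 rad/s and horizontal distance between drip_pan and spout_end below 0.03 m and angle between drip_pan's own z axis and vertical below 0.08 rad and height (world z) of drip_pan below 0.006 m and linear speed of drip_pan below 0.02 m/s), for 0.2 s.
At the end, for the whole second after the job is handed in: The pan rests flat on the ledge with its centre within 30 mm (horizontally) of the spout's axis, and the lever rests at 0.785 rad within 0.12 rad (45 degrees within about 7) (all of step 2); the robot touches nothing.
It fails at once if the lever is swung past 1.05 rad (60 degrees) (value of joint valve_lever above 1.05 rad).
It fails at once if the lever is turned past 0.6 rad while the pan is more than 45 mm off the spout's axis (value of joint valve_lever above 0.6 rad and horizontal distance between drip_pan and spout_end above 0.045 m).
It fails at once if the pan is lifted more than 20 mm off the ledge or tipped past 0.3 rad (height (world z) of drip_pan above 0.02 m or angle between drip_pan's own z axis and vertical above 0.3 rad).
It fails at once if the handwheel is turned by more than 0.2 rad (value of joint drain_wheel above 0.2 rad or value of joint drain_wheel below -0.2 rad).
It fails at once if a bystander (jar, pot, watering can, scoop, trivet, brush) is moved by more than 30 mm or the jar, pot or can is tipped (distance of any of jar, pot, watering_can, scoop, trivet, scrub_brush from where it was at the start of the episode above 0.03 m or angle between any of jar, pot, watering_can's own z axis and vertical above 0.4 rad).
It also fails if it takes over 50 s, if anything falls off the work surface, if the arm or the gripper's body presses on something with over 40 N, if the wrist force passes 120 N, or if a joint passes its speed limit or range.

## Working session

There is one attempt and no reset: what is moved stays moved. The work goes in short steps, Python scripts to look and compute and a tool call to move; the robot and the scene stay as the last step left them, time stands still between calls to the robot, and variables do not carry over. Pictures are saved under pics/ and viewed, at most 10 in all, crops included, and the job is handed in when it is done.

Besides the shell and the picture viewer there is one more tool, called after "Call:" by a JSON object that holds its "method" and its "body", one argument or row to a line. move_arm: Moves the arm, as the interface text tells. Its arguments: {"type":"object","properties":{"rows":{"type":"array"},"fingers":{"type":"number"},"newtons":{"type":"number"}},"required":["rows"]}

```bash
mkdir -p pics
python3 - <<'E'
from bench import r
import cv2
o=r.get_obs();print(o['clock'],o['tcp_pos'],o['orientation'],o['grip_width'],r.tips_ahead)
for n in("side","top"):
    cv2.imwrite(f"pics/{n}0.png",r.grab_frame(n));p=r.camera_params(n);print(n,p)
E
```

```text
0.0 [0.24249366 0.62934003 0.24433233] [-5.74355699e-01 -3.08843429e+00  2.79447591e-03] 0.08563568919028015 0.014
side {'fx': 454.16373360515024, 'fy': 454.16373360515024, 'cx': 319.76519703792, 'cy': 234.61308845705472, 'world_from_camera': array([[ 0.76520654, -0.49047888,  0.41700049,  0.03002032],
       [-0.64378282, -0.584616  ,  0.49372849, -0.54624175],
       [ 0.00162176, -0.64626202, -0.76311386,  0.98178143],
       [ 0.        ,  0.        ,  0.        ,  1.        ]])}
top {'fx': 552.4461710989018, 'fy': 552.4461710989018, 'cx': 314.31686356469163, 'cy': 232.30746991024824, 'world_from_camera': array([[-7.25560269e-02, -9.73249555e-01,  2.17992949e-01,
         2.07259749e-01],
       [-9.97340155e-01,  7.23220719e-02, -9.06274594e-03,
         9.40921800e-04],
       [-6.94538828e-03, -2.18070678e-01, -9.75908265e-01,
         1.54751631e+00],
       [ 0.00000000e+00,  0.00000000e+00,  0.00000000e+00,
         1.00000000e+00]])}
```

View pics/top0.png

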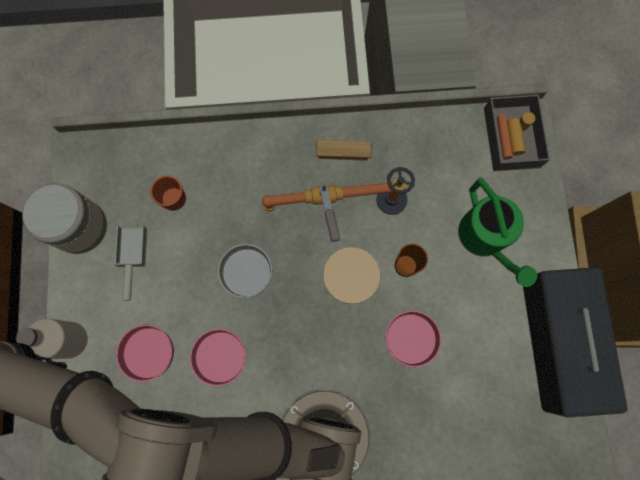

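View pics/side0.png

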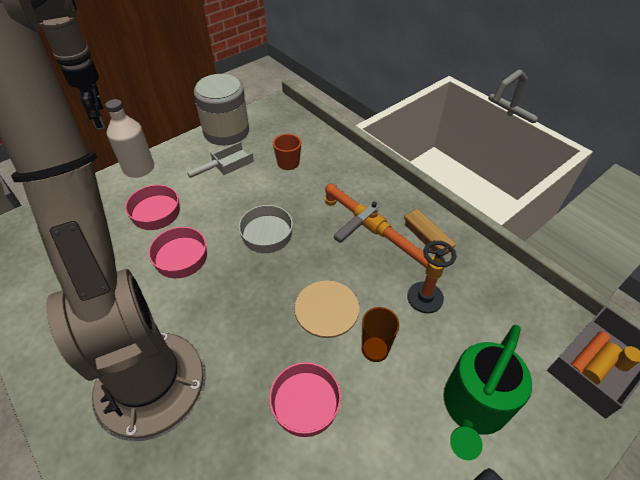

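The top view shows the grey pan at about (245,271), the spout elbow at (268,204), the valve at (323,194), the lever tip at (335,238) and the handwheel at (401,180). I'll take enlarged crops next.

```bash
cat > h.py <<'E'
import numpy as np
from bench import r
def ray(n,u,v):
    p=r.camera_params(n);T=p['world_from_camera'];d=T[:3,:3]@np.array([(u-p['cx'])/p['fx'],(v-p['cy'])/p['fy'],1]);return T[:3,3],d
def onz(n,u,v,z):
    c,d=ray(n,u,v);return c+d*(z-c[2])/d[2]
def proj(n,P):
    p=r.camera_params(n);T=p['world_from_camera'];q=T[:3,:3].T@(np.array(P)-T[:3,3]);return np.array([p['fx']*q[0]/q[2]+p['cx'],p['fy']*q[1]/q[2]+p['cy']])
E
python3 - <<'E'
import cv2,numpy as np
t=cv2.imread('pics/top0.png');s=cv2.imread('pics/side0.png')
cv2.imwrite('pics/tc.png',cv2.resize(t[155:305,210:410],None,fx=4,fy=4,interpolation=cv2.INTER_CUBIC))
cv2.imwrite('pics/sc.png',cv2.resize(s[170:320,230:430],None,fx=4,fy=4,interpolation=cv2.INTER_CUBIC))
E
```

```text
(no output)
```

View pics/tc.png

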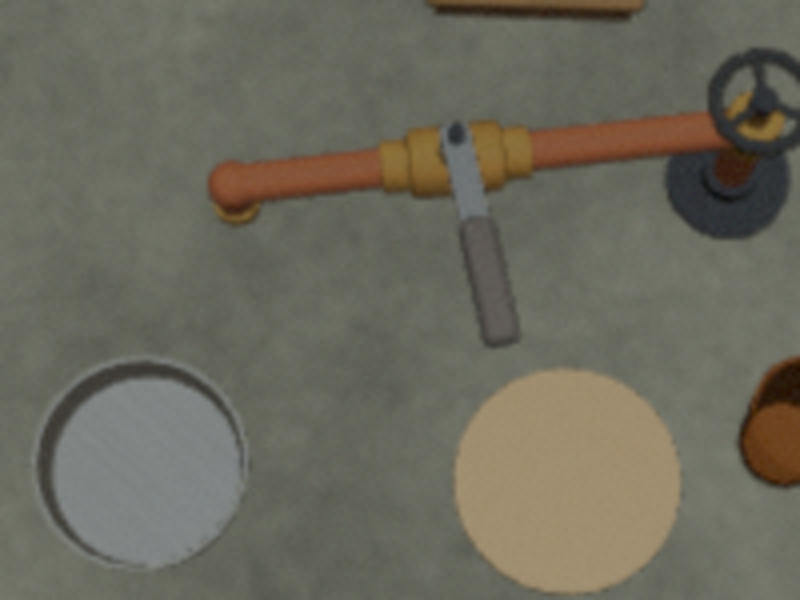

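View pics/sc.png

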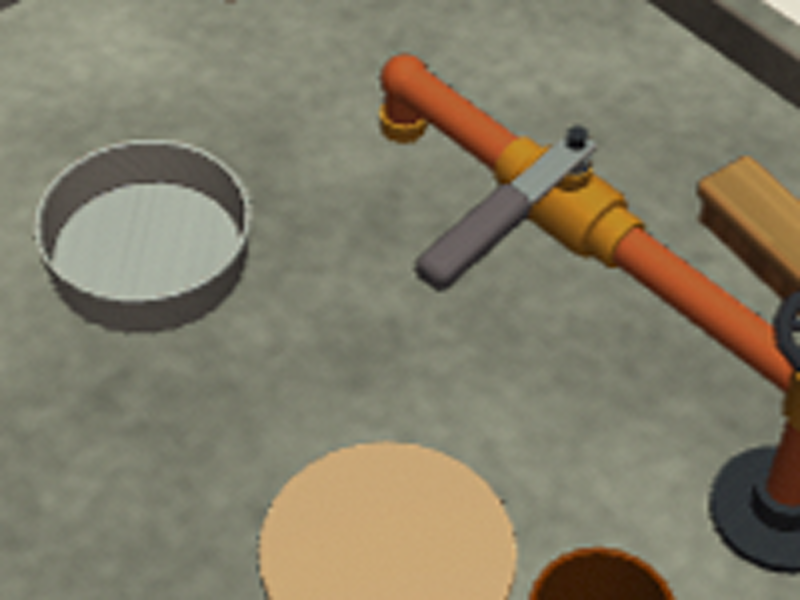

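Run:
```python
from h import *
import cv2
T=lambda u,v,z:onz('top',210+u/4-.4,155+v/4-.4,z)
S=lambda u,v,z:onz('side',230+u/4-.4,170+v/4-.4,z)
np.set_printoptions(precision=4,suppress=True)
print('pan top',T(141,461,.042)); print('pan L,R,T,B',T(34,461,.042),T(248,461,.042),T(141,355,.042),T(141,569,.042))
print('pan side',S(144,220,.042),S(36,220,.042),S(250,220,.042))
fl=T(728,180,.006);el=T(233,186,.130);print('flange',fl,'hub',T(762,100,.19),'elbow',el,'spoutend',T(237,210,.088))
print('side elbow',S(404,76,.130),'spoutend side',S(403,123,.088))
a=np.arctan2(*(el-fl)[[1,0]]);yaw=a-np.pi/2;print('yaw',yaw,'len',np.linalg.norm((el-fl)[:2]))
u=np.array([np.cos(a),np.sin(a)]);org=el[:2]-.15*u;org2=fl[:2]+.2*u;print('org',org,org2)
print('axis screw',T(457,132,.195),'grip end',T(502,338,.185),'grip start',T(474,220,.189),'side',S(438,275,.185),S(515,193,.189))
g=(T(502,338,.189)-T(457,132,.195))[:2];print('lever dir',g,np.linalg.norm(g)); ang=np.arctan2(g[1],g[0])-(yaw+np.pi);print('lever ang',(ang+np.pi)%(2*np.pi)-np.pi)
for n,uv,z in[('trivet',(567,481),.01)]: print(n,T(*uv,z))
print('can spout',onz('top',527,277,.17),'jar',onz('top',405,265,0),'pot',onz('top',168,197,0), onz('top',168,190,.085),'can',onz('top',494,224,.15))
print('scoop handle',onz('top',127,297,.03),onz('top',130,230,.02))
from scipy.spatial.transform import Rotation as R
print(R.from_rotvec(r.get_obs()['orientation']).as_matrix())
```

```text
pan top [0.4521 0.1854 0.042 ]
pan L,R,T,B [0.4575 0.2589 0.042 ] [0.4467 0.1119 0.042 ] [0.5265 0.182  0.042 ] [0.3779 0.1887 0.042 ]
pan side [0.4523 0.1857 0.042 ] [0.3951 0.2336 0.042 ] [0.5083 0.1387 0.042 ]
flange [ 0.6318 -0.2435  0.006 ] hub [ 0.6326 -0.2416  0.19  ] elbow [0.618  0.1051 0.13  ] spoutend [0.613  0.1063 0.088 ]
side elbow [0.6222 0.1102 0.13  ] spoutend side [0.6204 0.1079 0.088 ]
yaw 0.039349248143513815 len 0.34884795968970284
org [ 0.6239 -0.0448] [ 0.6239 -0.0437]
axis screw [ 0.6243 -0.0444  0.195 ] grip end [ 0.4902 -0.0627  0.185 ] grip start [ 0.5671 -0.0509  0.189 ] side [ 0.492  -0.0677  0.185 ] [ 0.5664 -0.0522  0.189 ]
lever dir [-0.1349 -0.0181] 0.13608531381244923
lever ang 0.09389619837596808
trivet [ 0.4212 -0.108   0.01  ]
can spout [ 0.3612 -0.5344  0.17  ] jar [ 0.4394 -0.2625  0.    ] pot [0.6898 0.4046 0.    ] [0.6835 0.3822 0.085 ] can [ 0.5069 -0.4786  0.15  ]
scoop handle [0.4026 0.5137 0.03  ] [0.594  0.5088 0.02  ]
[[-0.9331  0.3595 -0.0005]
 [ 0.3595  0.9331 -0.0016]
 [-0.0001 -0.0016 -1.    ]]
```

The crops show these positions:
- **Pan rim:** centre at top-crop (141,461).
- **Elbow:** (233,186).
- **Lever screw:** (457,132).
- **Grip end:** (502,338).

The two views agree to within a few mm. That puts the spout at about (0.618,0.107), the pan at (0.452,0.186), and the lever at about 0.09 rad. I'll grasp the pan wall at azimuth 135°.

```bash
cat >> h.py <<'E'
from scipy.spatial.transform import Rotation as R
def go(P,yaz=None):
    o=r.get_obs();M=R.from_rotvec(o['orientation']).as_matrix()
    t=M.T@(np.array(P)-o['tcp_pos'])*100
    a=np.degrees(np.arctan2(M[1,1],M[0,1]));tw=0 if yaz is None else (a-yaz+180)%360-180
    print('tcp',o['tcp_pos'].round(4),'yaz',a.round(1),'clock',o['clock'],'row',t.round(2),round(tw,1))
E
python3 -c "
from h import *
go([.400,.238,.15],135);go([.400,.238,.028],135)"
```

```text
tcp [0.2425 0.6294 0.2444] yaz 68.9 clock 0.1 row [-28.77 -30.85   9.5 ] -66.1
tcp [0.2425 0.6294 0.2444] yaz 68.9 clock 0.1 row [-28.76 -30.83  21.7 ] -66.1
```

Call:
{"method": "move_arm", "body": {
  "rows": [-3.6, -3.9, 0, -8, -7.2, -7.7, 0, -16, -10.8, -11.6, 0, -25, -14.4, -15.4, 1, -33, -18, -19.3, 3, -41, -21.6, -23.1, 5, -50, -25.2, -27, 7, -58, -28.8, -30.8, 9.5, -66, -28.8, -30.8, 9.5, -66, -28.8, -30.8, 9.5, -66],
  "fingers": 1
}}

```text
clock: 1.35
tcp_pos: [0.4006, 0.2394, 0.1504]
orientation: [-1.198, 2.904, 0.001]
contact_force: [0.1, 0.3, -0.0]
grip_width: 0.0853
gripper_force: 0.0
```

Run:
```python
from h import *
import cv2
go([.400,.238,.028],135);print(r.get_obs()['contact_force'])
cv2.imwrite('pics/w1.png',r.grab_frame('wrist'))
for P in [(.452,.186,.042),(.4,.238,.042)]:print(proj('wrist',P))
```

```text
tcp [0.4006 0.2394 0.1504] yaz 134.8 clock 1.35 row [ 0.15 -0.06 12.24] -0.2
[ 0.10197842  0.27929095 -0.03854393]
[197.26465242 245.67250954]
[322.11067025 245.50420794]
```

View pics/w1.png

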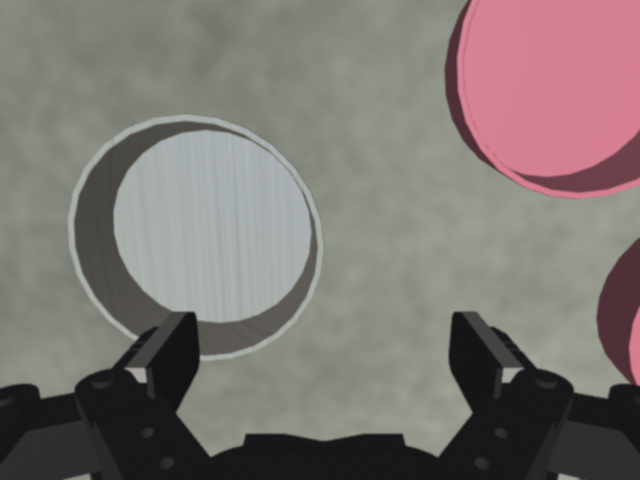

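The wrist view shows the pan rim centred at (196,237), against a predicted (197,246). The rim's right edge is at column 321, between the fingers, and the pink pans are clear. I'll descend and grip.

Call:
{"method": "move_arm", "body": {
  "rows": [0.2, 0, 3, 0, 0.2, 0, 6, 0, 0.2, 0, 9, 0, 0.2, 0, 11, 0, 0.2, 0, 12.2, 0, 0.2, 0, 12.2, 0]
}}

```text
clock: 2.15
tcp_pos: [0.3988, 0.2384, 0.0281]
orientation: [1.202, -2.902, -0.0]
contact_force: [0.1, 0.3, 0.0]
grip_width: 0.085
gripper_force: 0.0
```

Call:
{"method": "move_arm", "body": {
  "rows": [0, 0, 0, 0, 0, 0, 0, 0, 0, 0, 0, 0, 0, 0, 0, 0, 0, 0, 0, 0, 0, 0, 0, 0, 0, 0, 0, 0, 0, 0, 0, 0],
  "fingers": 0,
  "newtons": 25
}}

```text
clock: 3.15
tcp_pos: [0.3998, 0.2373, 0.0286]
orientation: [-1.199, 2.903, -0.0]
contact_force: [-0.2, -1.6, 5.6]
grip_width: 0.006
gripper_force: 24.8
```

Run:
```python
from h import *
# pan centre relation assumed: pan=(tcp)+(.072*(.707,-.707))
o=r.get_obs();c=o['tcp_pos'][:2]+.072*np.array([.707,-.707]);print('pan est',c)
d=np.array([.616,.110])-c;go([*(o['tcp_pos'][:2]+d),.028])
```

```text
pan est [0.4507321  0.18642353]
tcp [0.3998 0.2373 0.0286] yaz 134.9 clock 3.15 row [ -6.31 -17.08   0.08] 0
```

Call:
{"method": "move_arm", "body": {
  "rows": [-0.3, -0.8, 0, 0, -0.9, -2.4, 0, 0, -1.5, -4, 0, 0, -2.1, -5.6, 0, 0, -2.7, -7.3, 0, 0, -3.3, -9, 0, 0, -3.9, -10.6, 0, 0, -4.5, -12.2, 0, 0, -4.8, -13, 0, 0, -4.8, -13, 0, 0]
}}

```text
clock: 4.4
tcp_pos: [0.5238, 0.1808, 0.0286]
orientation: [1.2, -2.901, -0.003]
contact_force: [-5.1, 2.8, 9.7]
grip_width: 0.0057
gripper_force: 30.3
```

Run:
```python
from h import *
import cv2
o=r.get_obs();print(o['contact_force'],o['grip_width'])
c=o['tcp_pos'][:2]+.072*np.array([.707,-.707]);d=np.array([.616,.110])-c;print(c);go([*(o['tcp_pos'][:2]+d),.0285])
a=r.grab_frame('top')[155:305,180:380];b=r.grab_frame('side')[120:270,220:420]
cv2.imwrite('pics/m2.png',np.hstack([cv2.resize(x,None,fx=2,fy=2,interpolation=cv2.INTER_CUBIC) for x in(a,b)]))
```

```text
[-5.10389442  2.8102686   9.7188326 ] 0.0056993701782714805
[0.57471707 0.12987541]
tcp [0.5238 0.1808 0.0286] yaz 135.0 clock 4.4 row [-1.52 -4.32 -0.  ] 0
```

View pics/m2.png

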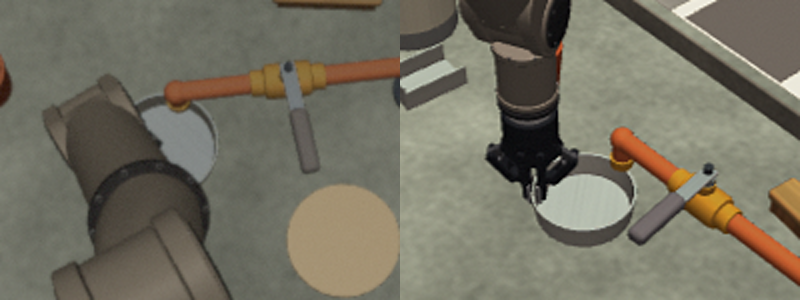

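The top crop shows the pan halfway to the spout, with the arm clear. The side crop shows that the gripper's knuckles bulge out along the closing axis, which would crowd the spout. I'll release, turn the gripper a quarter turn and cradle-push the pan the rest of the way with two parted fingers.

Call:
{"method": "move_arm", "body": {
  "rows": [0, 0, 0, 0, 0, 0, 0, 0, 0, 0, 0, 0, 0, 0, 0, 0, 0, 0, -2, 0, 0, 0, -5, 0, 0, 0, -9, 0, 0, 3, -12, 0, 0, 6, -12, 0, 0, 6, -12, 0],
  "fingers": 0.5
}}

```text
clock: 5.75
tcp_pos: [0.4811, 0.2239, 0.1488]
orientation: [-1.206, 2.9, 0.002]
contact_force: [0.7, 0.3, -0.1]
grip_width: 0.043
gripper_force: 0.0
```

Call:
{"method": "move_arm", "body": {
  "rows": [0, 2, 0, 10, 0, 5, 0, 20, 0, 9, 0, 30, 0, 13, 0, 40, 0, 13, 0, 50, 0, 13, 0, 60, 0, 13, 0, 71, 0, 13, 0, 71]
}}

```text
clock: 6.75
tcp_pos: [0.3913, 0.3134, 0.1481]
orientation: [0.708, 3.061, -0.001]
contact_force: [0.4, -0.3, 0.5]
grip_width: 0.0424
gripper_force: 0.0
```

Run:
```python
from h import *
import cv2
go([.48,.176,.05],64)
a=r.grab_frame('top')[155:305,180:380];b=r.grab_frame('side')[120:270,220:420]
cv2.imwrite('pics/m3.png',np.hstack([cv2.resize(x,None,fx=2,fy=2,interpolation=cv2.INTER_CUBIC) for x in(a,b)]))
```

```text
tcp [0.3913 0.3134 0.1481] yaz 64.0 clock 6.75 row [-13.99  -8.44   9.82] -0.0
```

View pics/m3.png

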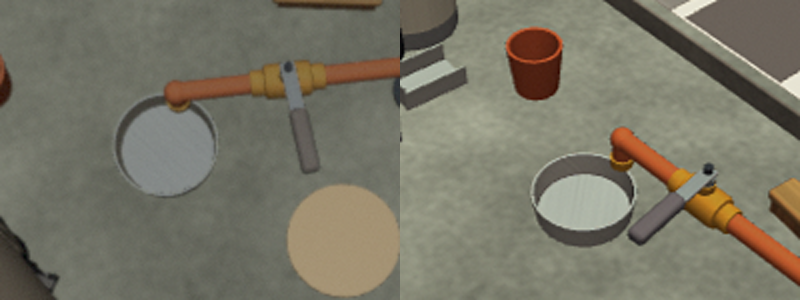

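The view is clear: the pan rim is centred at top-crop (166,144.5) and side-crop (583,193), and the spout is at its upper edge.

Run:
```python
from h import *
p1=onz('top',180+166/2-.2,155+144.5/2-.2,.042);p2=onz('side',220+183/2-.2,120+193/2-.2,.042);print(p1,p2)
p=(p1+p2)[:2]/2;s=np.array([.619,.107]);d=s-p;L=np.linalg.norm(d);d/=L
az=np.degrees(np.arctan2(d[1],d[0]));print(L,az)
ya=(az+90+90)%180-90;print('yaz',ya)
start=p-d*.115;end=s-d*(.070+.011)
go([*start,.148],ya);go([*start,.034],ya);go([*end,.034],ya)
```

```text
[0.56929007 0.12973355 0.042     ] [0.56872595 0.1286159  0.042     ]
0.05468927885088246 -23.92042740862832
yaz 66.07957259137169
tcp [0.3912 0.3135 0.1481] yaz 64.1 clock 6.85 row [-12.55  -9.22   0.02] -2.0
tcp [0.3912 0.3135 0.1481] yaz 64.1 clock 6.85 row [-12.55  -9.21  11.42] -2.0
tcp [0.3912 0.3135 0.1481] yaz 64.1 clock 6.85 row [-21.41  -8.91  11.42] -2.0
```

Call:
{"method": "move_arm", "body": {
  "rows": [-4, -3, 0, -2, -8, -6, 0, -2, -12.5, -9.2, 0, -2, -12.5, -9.2, 3, -2, -12.5, -9.2, 6, -2, -12.5, -9.2, 9, -2, -12.5, -9.2, 11.5, -2, -12.5, -9.2, 12.2, -2, -12.5, -9.2, 12.2, -2]
}}

```text
clock: 7.98
tcp_pos: [0.4629, 0.1761, 0.0263]
orientation: [-0.654, -3.072, 0.0]
contact_force: [0.4, 0.1, 0.1]
grip_width: 0.0428
gripper_force: 0.0
```

Call:
{"method": "move_arm", "body": {
  "rows": [-1, 0, 0, 0, -2, 0, 0, 0, -2.7, 0, 0, 0, -3.3, 0, 0, 0, -4, 0, 0, 0, -4.7, 0, 0, 0, -5.4, 0, 0, 0, -6, 0, 0, 0, -6.3, 0, 0, 0, -6.3, 0, 0, 0]
}}

```text
clock: 9.22
tcp_pos: [0.5204, 0.1505, 0.0262]
orientation: [0.655, 3.072, -0.0]
contact_force: [-1.6, 0.6, 1.0]
grip_width: 0.0427
gripper_force: 1.2
```

Run:
```python
from h import *
import cv2
o=r.get_obs();s=np.array([.619,.107]);print(o['tcp_pos'],np.linalg.norm(s-o['tcp_pos'][:2]),o['contact_force'])
b=r.grab_frame('side')[150:270,250:410];cv2.imwrite('pics/m4.png',cv2.resize(b,None,fx=4,fy=4,interpolation=cv2.INTER_CUBIC))
```

```text
[0.52036438 0.1505173  0.02620697] 0.10780881619594067 [-1.61555829  0.63900955  0.97395543]
```

View pics/m4.png

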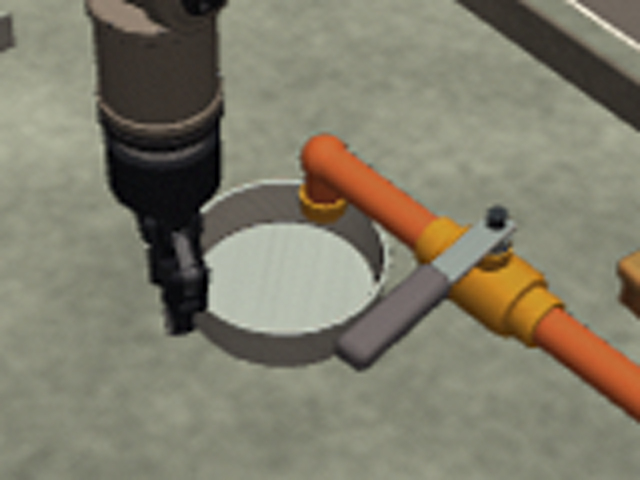

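The side view shows the fingers in contact with the pan. The rim's right edge is at crop (388,260) and its top at row 180, so the centre is about (282,260).

Run:
```python
from h import *
o=r.get_obs()
p=onz('side',250+282/4-.3,150+260/4-.3,.042)[:2];s=np.array([.619,.107]);print(p,np.linalg.norm(p-s),'offset',p-o['tcp_pos'][:2],np.linalg.norm(p-o['tcp_pos'][:2]))
go([*(o['tcp_pos'][:2]+(s-p)),.026])
```

```text
[0.59180759 0.11723466] 0.02905469972984441 offset [ 0.07145032 -0.03331422] 0.07883517891158366
tcp [0.5204 0.1505 0.0262] yaz 65.9 clock 9.275 row [-2.9   0.17  0.02] 0
```

Call:
{"method": "move_arm", "body": {
  "rows": [-0.4, 0, 0, 0, -0.9, 0.1, 0, 0, -1.4, 0.1, 0, 0, -1.9, 0.1, 0, 0, -2.3, 0.1, 0, 0, -2.6, 0.1, 0, 0, -2.7, 0.1, 0, 0, -2.7, 0.1, 0, 0]
}}

```text
clock: 10.28
tcp_pos: [0.5455, 0.1404, 0.0263]
orientation: [0.655, 3.072, 0.0]
contact_force: [-2.2, 1.1, -0.2]
grip_width: 0.0428
gripper_force: 1.0
```

Call:
{"method": "move_arm", "body": {
  "rows": [1, 0, 0, 0, 4, 0, 0, 0, 8, 0, 0, 0, 10, 0, -5, 0, 10, 0, -10, 0, 10, 0, -15, 0, 10, 4, -20, 0, 10, 8, -22, 0, 10, 12, -22, 0, 10, 12, -22, 0],
  "fingers": 0.9
}}

```text
clock: 11.52
tcp_pos: [0.503, 0.2944, 0.2464]
orientation: [0.649, 3.073, 0.003]
contact_force: [-0.3, -0.3, 0.2]
grip_width: 0.0769
gripper_force: 0.0
```

Run:
```python
from h import *
import cv2
o=r.get_obs();print(o['tcp_pos'])
b=r.grab_frame('top')[165:255,215:375];c=r.grab_frame('side')[150:270,250:410]
cv2.imwrite('pics/m5.png',np.vstack([cv2.resize(x,None,fx=2.8,fy=2.8,interpolation=cv2.INTER_CUBIC) for x in(b,c)]))
```

```text
[0.50296001 0.29438217 0.24641986]
```

View pics/m5.png

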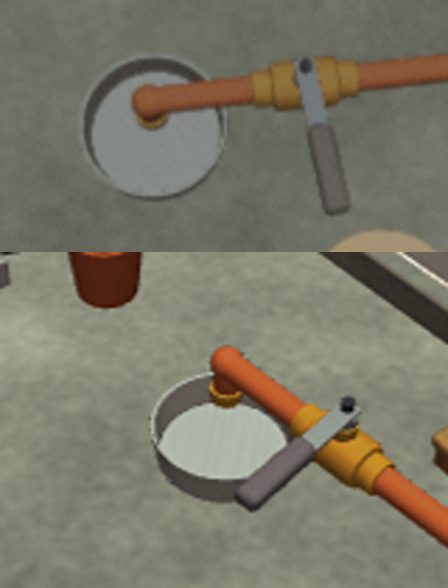

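Run:
```python
from h import *
p1=onz('top',215+154.5/2.8-.3,165+127/2.8-.3,.042);p2=onz('side',250+221/2.8-.3,150+(437-252)/2.8-.3,.042);print(p1,p2)
t=lambda u,v,z:onz('top',215+u/2.8-.3,165+v/2.8-.3,z)
g=t(337,209,.185)-t(306,65,.195);print('lever az',np.degrees(np.arctan2(g[1],g[0]))%360,'j',r.get_obs()['joints'].round(2))
ax=np.array([.624,-.0443]);a=np.radians(187.6);q=ax+.107*np.array([np.cos(a),np.sin(a)]);go([*q,.246],97.6);go([*q,.175],97.6)
```

```text
[0.61694989 0.10724593 0.042     ] [0.60731662 0.09887751 0.042     ]
lever az 187.58862926390296 j [-0.79  0.32  0.2   1.8  -0.07  1.03  0.59]
tcp [0.5025 0.2905 0.2458] yaz 65.9 clock 11.625 row [-1.563e+01 -3.123e+01  1.000e-02] -31.7
tcp [0.5025 0.2905 0.2458] yaz 65.9 clock 11.625 row [-15.63 -31.23   7.11] -31.7
```

The top crop puts the pan's centre at (0.617,0.107), within about 2 mm of the spout axis, and it lies flat. Next is the lever, whose grip azimuth is 187.6°.

Call:
{"method": "move_arm", "body": {
  "rows": [-2, -4, -1, -5, -4.5, -9, -1, -10, -7, -14, -1, -15, -9.5, -19, -1, -20, -12, -24, -1, -25, -14, -28, -1, -29, -15.6, -31.2, 0, -31.7, -15.6, -31.2, 0, -31.7, -15.6, -31.2, 0, -31.7]
}}

```text
clock: 12.75
tcp_pos: [0.5174, -0.0576, 0.2462]
orientation: [0.207, -3.134, -0.001]
contact_force: [0.1, -0.4, 0.3]
grip_width: 0.0769
gripper_force: 0.0
```

Run:
```python
from h import *
go([.518,-.0585,.175],97.6)
```

```text
tcp [ 0.5174 -0.0576  0.2462] yaz 97.6 clock 12.75 row [-0.05 -0.1   7.12] -0.0
```

Call:
{"method": "move_arm", "body": {
  "rows": [0, -0.1, 2, 0, 0, -0.1, 4.5, 0, 0, -0.1, 6.5, 0, 0, -0.1, 7.1, 0, 0, -0.1, 7.1, 0]
}}

```text
clock: 13.38
tcp_pos: [0.5183, -0.0579, 0.1755]
orientation: [0.211, -3.134, -0.0]
contact_force: [-0.1, -0.2, 0.5]
grip_width: 0.0769
gripper_force: 0.0
```

Call:
{"method": "move_arm", "body": {
  "rows": [0, 0, 0, 0, 0, 0, 0, 0, 0, 0, 0, 0, 0, 0, 0, 0, 0, 0, 0, 0, 0, 0, 0, 0, 0, 0, 0, 0],
  "fingers": 0,
  "newtons": 25
}}

```text
clock: 14.25
tcp_pos: [0.5185, -0.0588, 0.1758]
orientation: [-0.208, 3.134, 0.0]
contact_force: [-1.5, -0.4, 6.7]
grip_width: 0.0233
gripper_force: 28.0
```

Run:
```python
from h import *
o=r.get_obs();M=R.from_rotvec(o['orientation']).as_matrix();p=o['tcp_pos'];ax=np.array([.624,-.0443])
d=p[:2]-ax;rr=np.hypot(*d);a0=np.degrees(np.arctan2(d[1],d[0]))%360;print(rr,a0,o['contact_force'])
end=182.25+45;n=10
for i in range(1,n+1):
    D=(end-a0)*i/n;a=np.radians(a0+D);q=np.array([*(ax+rr*np.array([np.cos(a),np.sin(a)])),p[2]]);print((M.T@(q-p)*100).round(1),round(-D,1))
```

```text
0.10648408672512032 187.84699377525774 [-1.50279384 -0.39185156  6.70731602]
[-0.  -0.7  0. ] -3.9
[-0.1 -1.5  0. ] -7.9
[-0.2 -2.2  0. ] -11.8
[-0.4 -2.9  0. ] -15.8
[-0.6 -3.6  0. ] -19.7
[-0.9 -4.3  0. ] -23.6
[-1.2 -4.9  0. ] -27.6
[-1.6 -5.6  0. ] -31.5
[-2.  -6.2  0. ] -35.5
[-2.4 -6.7  0. ] -39.4
```

Call:
{"method": "move_arm", "body": {
  "rows": [0, -0.7, 0, -3.9, -0.1, -1.5, 0, -7.9, -0.2, -2.2, 0, -11.8, -0.4, -2.9, 0, -15.8, -0.6, -3.6, 0, -19.7, -0.9, -4.3, 0, -23.6, -1.2, -4.9, 0, -27.6, -1.6, -5.6, 0, -31.5, -2, -6.2, 0, -35.5, -2, -6.2, 0, -35.5]
}}

```text
clock: 15.5
tcp_pos: [0.5469, -0.119, 0.1758]
orientation: [-1.152, 2.922, -0.003]
contact_force: [-0.5, -4.4, 6.1]
grip_width: 0.0235
gripper_force: 28.1
```

Run:
```python
from h import *
o=r.get_obs();d=o['tcp_pos'][:2]-[.624,-.0443];a0=np.degrees(np.arctan2(d[1],d[0]))%360;print(np.hypot(*d),a0-182.25,o['contact_force'],o['moment'],o['grip_width'])
a=np.radians(227.25);go([.624+.1065*np.cos(a),-.0443+.1065*np.sin(a),.1755],137.25)
```

```text
0.10736843475875292 41.835437990798766 [-0.476532   -4.42391339  6.08568046] [-0.730002    0.14191644  0.13003509] 0.023466378821070846
tcp [ 0.5469 -0.119   0.1758] yaz 133.0 clock 15.5 row [-0.11 -0.59  0.04] -4.2
```

Call:
{"method": "move_arm", "body": {
  "rows": [-0.1, -0.3, 0, -2, -0.1, -0.6, 0, -4.2, -0.1, -0.6, 0, -4.2, -0.1, -0.6, 0, -4.2, -0.1, -0.6, 0, -4.2]
}}

```text
clock: 16.12
tcp_pos: [0.5515, -0.1236, 0.1759]
orientation: [-1.254, 2.88, -0.005]
contact_force: [0.7, -6.6, 3.4]
grip_width: 0.0237
gripper_force: 28.5
```

Call:
{"method": "move_arm", "body": {
  "rows": [0, 0, 0, 0, 0, 0, 0, 0, 0, 0, 0, 0, 0, 0, 0, 0, 0, 0, 0, 0, 0, 0, -3, 0, 0, 0, -8, 0, 4, 0, -12, 0, 9, 0, -12, 0, 14, 0, -12, 0],
  "fingers": 0.8
}}

```text
clock: 17.38
tcp_pos: [0.4554, -0.2251, 0.296]
orientation: [-1.261, 2.876, -0.002]
contact_force: [0.6, -0.9, 0.1]
grip_width: 0.0681
gripper_force: 0.0
```

Call:
{"method": "move_arm", "body": {
  "rows": [4, 3, 0, 0, 4, 9, 0, 0, 4, 15, 0, 0, 4, 20, 0, 0, 4, 25, 0, 0, 4, 25, 0, 0]
}}

```text
clock: 18.12
tcp_pos: [0.2433, -0.0828, 0.2936]
orientation: [1.263, -2.872, -0.002]
contact_force: [-0.3, -1.6, 1.0]
grip_width: 0.0684
gripper_force: 0.0
```

Run:
```python
from h import *
import cv2
o=r.get_obs();print(o['tcp_pos'],o['clock'],o['contact_force'])
cv2.imwrite('pics/m6.png',np.vstack([cv2.resize(x,None,fx=2,fy=2,interpolation=cv2.INTER_CUBIC) for x in(r.grab_frame('top')[155:305,210:430],r.grab_frame('side')[170:320,250:470])]))
```

```text
[ 0.24330422 -0.08276488  0.29363756] 18.125 [-0.30971223 -1.58443642  0.97903242]
```

View pics/m6.png

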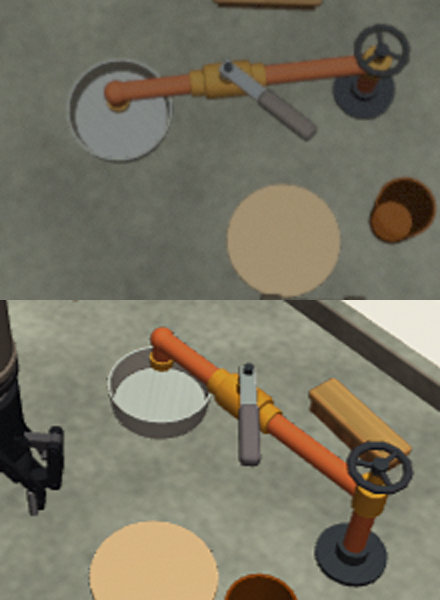

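The pan is under the spout at top-crop (121,111), and the lever runs from (228,68) to (310,132), about half open. I'll check the angle and hand in if it's within limits.

Run:
```python
from h import *
t=lambda u,v,z:onz('top',210+u/2-.2,155+v/2-.2,z)
g=t(310,132.5,.189)-t(228,68.5,.195);e=np.arctan2(g[1],g[0])%(2*np.pi)-np.pi-.039;p=t(121,111,.042);print(e,p,r.get_obs()['qvel'].round(3))
if abs(e-.785)<.09 and np.hypot(p[0]-.619,p[1]-.107)<.02: print(r.hand_in())
```

```text
0.7842202559447246 [0.61615448 0.10609941 0.042     ] [-0.008 -0.004  0.032 -0.021  0.001 -0.002 -0.   ]
the job is handed in; nothing more can be done
None
```

The job is handed in: in the last pictures the drip pan sits flat about 3 mm from the spout's axis and the lever stands at about 0.784 rad (half open); the hand-in gave no verdict.

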